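# Shut up the vanity cabinet with the fingertips

### The arm

A 6-joint arm with a two-finger parallel gripper is mounted at the origin on the work surface. World frame = base frame: x ahead of the robot, y to its left, z up, the work surface at z = 0. Lengths are in m, angles in rad, forces in N, time in s.
With the tool pointing down it reaches from about 0.4 to 0.825 m from the base axis. Payload 7 kg.
Tool frame: the origin (TCP) lies midway between the tips of the shut fingers; the grasp point (between the pads) lies 19 mm behind it; z points along the fingers, x is the direction in which the jaws open and shut, and the axes are right-handed (so a half turn about z gives the same grasp; the last joint's range is limited). The gripper opens to 88 mm and grips with 3 to 60 N. Pads are 19 mm wide; open, the fingers measure 130 mm over their backs; the gripper's body (78 mm by 193 mm) begins 47 mm behind the grasp point.
Start: joints at [1.567, 0.359, 0.012, 0, -1.224, -0.288], TCP at [0.194, 0.646, 0.227] pointing down, gripper open.
Joint ranges: [-3.07, 3.07], [-1.43, 2.12], [-1.02, 1.25], [-3.03, 1.67], [-3.05, -0], [-3.03, 3.03]. Speed limits (rad/s): [2.39, 2.39, 3.01, 3.14, 3.14, 3.14].

### API

Orientations are given as [roll, pitch, yaw] about the fixed x, y, z axes, in that order (R = Rz(yaw) Ry(pitch) Rx(roll)).
In Python, from station import status, eyes, workorder gives the robot as it stands.
- The arm moves only by the shell command python3 -m jog 'ROWS' [OPENING] [FORCE]. ROWS is JSON, a list of rows, each a list of 6 numbers: the shift along the world's x, y, z in mm, then the turn, a rotation vector about the world's x, y, z in rad. A call has 1 to 12 rows; each row shifts and turns the pose as measured when the row begins; what a row does not reach is not made up. A row lasts 1/10 s, in which the tool goes at most 50 mm and 8.59 degrees, less where a joint would pass 70% of its speed; a pose out of reach is approached as far as the arm can. A call with a gripper value outside its range is refused whole. OPENING is the opening, from 0 (shut) to 1 (fully open), set as the call begins (- or left out, the last holds). The fingers move at their own pace and stop on an object; FORCE is the grip in N (left out, the last holds). Time passes only in rows, so rows that do not move let the fingers close. It gives the time, the measured TCP pose, the force and the opening at its end, in the units of the state.
- status.get_state(): the state, without advancing time (a new reading comes with each control period).
- eyes.grab_frame(name): name is "scene" or "top" or "wrist"; returns the picture (420x560x3 uint8, blue, green, red); there is no depth.
- eyes.calibration(name): a dict with "camera_matrix" (3x3 intrinsics, pixels), "k1" (the pictures are not rectified: a ray, as slopes to the right and down, at radius r is drawn at 1 + k1 r^2 times it, then the intrinsics apply), "cam_to_world" (4x4, takes a point from camera to world coordinates); the wrist camera has in their place "hand_eye" (4x4, takes a point from camera to tool coordinates, whose origin is the TCP and whose axes are the tool frame's). Camera axes: x right, y up, looking along -z (the intrinsics and any distortion apply to the point x, -y, -z); pixel columns grow to the right and rows downward; lengths in m; the calibration is good to about 2 mm. A picture is of the moment at which its call begins: read the wrist's pose just before it. calibration takes no time and is no camera call.
- workorder.job_done(): hands the job in, once; it reports no verdict.
The state is a dict: "t": time; "q": joint angles; "qd": joint speeds; "joint_efforts": joint torques, N m; "eef_pos": TCP position; "ee_rot": TCP orientation; "force": force on the tool from outside, world axes, zero at the start; "moment": the same for the moment, N m; "width": finger opening in m.
Only numpy, scipy, OpenCV 4.12 (cv2) and the standard library are available. Lean on these libraries where they do the work, as an engineer would, in place of code of your own. Each camera call takes 0.05 s, during which the arm holds its last target. There are 200 camera calls.

### The job

The little vanity cabinet has been left open: with the fingertips, push both of its inner drawers fully home, and only then push the door round until it is fully shut over them. Only push: do not pinch or grip the drawers or the door, and leave the things standing and lying around and on top of the cabinet where they are.

Things in the scene. Friction and masses are not known exactly. Their poses are not given: they have to be found in the camera images.
- cabinet: (All plain sizes in this list are in mm.) Wooden vanity cabinet fixed to the counter, 160 deep (its x), 210 wide (its y), 150 high. Origin: centre of its underside; z up; its open front faces its own -x, the front plane is at x = -80. Two drawers side by side inside, one door over both. Top board z 137 to 150, side boards 11 thick, divider 6 thick at y = 0; plinth 30 high, so the door and drawers hang clear of the counter.
- left_drawer (a joint): Travel of the drawer on the cabinet's +y side, m: 0 = home, front flush with the cabinet's front plane; grows as it comes out towards the cabinet's -x, to 0.100; starts 0.040 to 0.085 out. Stays where left; about 1.2 N of friction plus slight damping.
- right_drawer (a joint): The same for the drawer on the cabinet's -y side.
- left_face (a point): Point on the left drawer's front face, at mid width, 105 above the counter (28 below the face's top edge). Moves with the drawer; x axis as the cabinet's. The face is flat, 86 wide (y) and 88 high (45 to 133 above the counter), 8 thick, with a thin brass inlay and no knob, before a pale open-topped drawer box 60 to 70 high; at y = 48.5 in the cabinet's frame.
- right_face (a point): The same point on the right drawer's front face; at y = -48.5 in the cabinet's frame.
- door (a joint): Angle of the door, rad: 0 = shut over the drawers, grows as it swings out towards the cabinet's -x and round to +y; hinged upright at the cabinet's +y front corner (x = -80, y = 105 in the cabinet's frame), range 0 to 1.9, starts at 1.4 to 1.8. Stays where left; friction about 0.06 N m plus slight damping, no latch or spring.
- door_hinge (a point): Top of the door's outer face at its hinged side, 148 above the counter. The door is a flat panel 210 wide, 116 high (32 to 148 above the counter), 14 thick (outer 8 with a thin dark frame line, inner 6 of pale wood), no knob; the outer face is the one that looks away from the drawers when shut (when open it looks to the cabinet's +y). The pivot axis lies 14 behind this point through the door's thickness.
- door_edge (a point): Top of the door's outer face at its free edge, 210 from door_hinge along the outer face, 148 above the counter; moves with the door.
- button_hook: Silver button hook lying on the counter before the cabinet, 160 long, 12 thick, loose; leave it where it is. The door passes over it.
- hatpin_holder: Rose porcelain hatpin holder, round, 62 wide, 120 high and 151 with its pins, on the counter right of and before the cabinet (its -y side), loose; leave it where it is.
- pillbox: Round enamel pillbox, 50 wide, 26 high, on the counter left of the cabinet's front (+y side), beyond the open door, loose; leave it where it is.
- shoe_horn: Shoe horn lying flat on the counter, 155 long, 10 thick, before the cabinet to the right, loose; leave it where it is.
- ring_tray: Small crystal ring tray, 56 wide, 16 high, standing on the rear half of the cabinet's top, loose; leave it where it is.
- scent_bottle: Scent bottle, 44 wide, 100 high, beside the cabinet's right side, loose; leave it where it is.
- tumbler: White porcelain tumbler, 68 wide, 95 high, beside the cabinet's left side, loose; leave it where it is.

How it is judged:
By the outcome, as a careful person would: the job done as asked, in the order asked, and still so for the second after the job is handed in, with the robot touching nothing.
It also fails if it takes over 64 s, if anything falls off the work surface, if the arm or the gripper's body presses on something with over 40 N, if the wrist force passes 120 N, or if a joint passes its speed limit or range.

## Working session

There is one attempt and no reset: what is moved stays moved. The work goes in short steps, Python scripts to look and compute and a shell command to move; the robot and the scene stay as the last step left them, time stands still between calls to the robot, and variables do not carry over. Pictures are saved under pics/ and viewed, about 8 in all and at most 12, crops included, and the job is handed in when it is done.

```bash
mkdir -p pics
cat > h.py <<'E'
import numpy as np,cv2
from station import status,eyes
def grab(n,name):
    im=eyes.grab_frame(n); cv2.imwrite(f'pics/{name}.png',im); return im
def ray(n,uv):
    c=eyes.calibration(n); K=np.array(c['camera_matrix']); k=c['k1']; T=np.array(c['cam_to_world'])
    p=np.linalg.solve(K,[uv[0],uv[1],1])[:2]; q=p.copy()
    for _ in range(30): q=p/(1+k*(q@q))
    return T[:3,3],T[:3,:3]@np.array([q[0],-q[1],-1])
def onz(n,uv,z):
    o,d=ray(n,uv); return o+d*(z-o[2])/d[2]
def proj(n,P):
    c=eyes.calibration(n); K=np.array(c['camera_matrix']); T=np.array(c['cam_to_world'])
    p=T[:3,:3].T@(np.array(P)-T[:3,3]); q=np.array([p[0],-p[1]])/-p[2]; q=q*(1+c['k1']*(q@q))
    return (K@[q[0],q[1],1])[:2]
def tri(n1,a,n2,b):
    o,d=ray(n1,a);p,e=ray(n2,b); d/=np.linalg.norm(d);e/=np.linalg.norm(e)
    s=np.linalg.lstsq(np.c_[d,-e],p-o,rcond=None)[0]; A=o+d*s[0];B=p+e*s[1]
    return (A+B)/2,np.linalg.norm(A-B)
E
python3 - <<'E'
from h import *
print(status.get_state())
for n in('scene','top'):
    grab(n,n+'0'); c=eyes.calibration(n); print(n,np.round(c['cam_to_world'],3).tolist(),c['k1'],c['camera_matrix'])
print(eyes.calibration('wrist'))
E
```

```text
{'t': 0.0, 'q': array([ 1.56710007e+00,  3.59385103e-01,  1.10692657e-02, -3.41027369e-04,
       -1.22406593e+00, -2.88104608e-01]), 'qd': array([-0.00029266, -0.00071547, -0.00012722, -0.00194139, -0.00109451,
        0.00257381]), 'joint_efforts': array([-1.18912860e-03, -5.82718134e+01,  2.93078935e+01,  6.99760392e+00,
        6.88961009e-03, -1.47287392e-04]), 'eef_pos': array([0.19406787, 0.64600764, 0.22562999]), 'ee_rot': array([-3.14144950e+00, -1.61119658e-03, -1.86271345e+00]), 'force': array([0.02277574, 0.16557871, 0.62662168]), 'moment': array([ 0.01846439, -0.0299367 ,  0.01492261]), 'width': 0.08761464871934384}
scene [[0.151, -0.803, 0.576, 1.075], [0.989, 0.127, -0.081, -0.072], [-0.008, 0.582, 0.813, 0.89], [0.0, 0.0, 0.0, 1.0]] -0.008468685024564422 [[433.62298522   0.         277.72803523]
 [  0.         433.62298522 211.9368664 ]
 [  0.           0.           1.        ]]
top [[-0.028, 0.997, -0.078, 0.483], [-0.999, -0.029, -0.015, -0.005], [-0.017, 0.078, 0.997, 0.949], [0.0, 0.0, 0.0, 1.0]] -0.05659694935721968 [[436.24532847   0.         283.20472605]
 [  0.         436.24532847 208.38792041]
 [  0.           0.           1.        ]]
{'camera_matrix': array([[316.87558491,   0.        , 283.20108193],
       [  0.        , 316.87558491, 207.36381048],
       [  0.        ,   0.        ,   1.        ]]), 'k1': -0.058692809848218896, 'hand_eye': array([[ 9.99999581e-01,  9.13967191e-04, -4.73365806e-05,
        -2.93567408e-04],
       [ 8.65086276e-04, -9.60864819e-01, -2.77016336e-01,
        -7.53467618e-02],
       [-2.98667898e-04,  2.77016179e-01, -9.60865208e-01,
        -1.58222002e-01],
       [ 0.00000000e+00,  0.00000000e+00,  0.00000000e+00,
         1.00000000e+00]])}
```

View pics/top0.png

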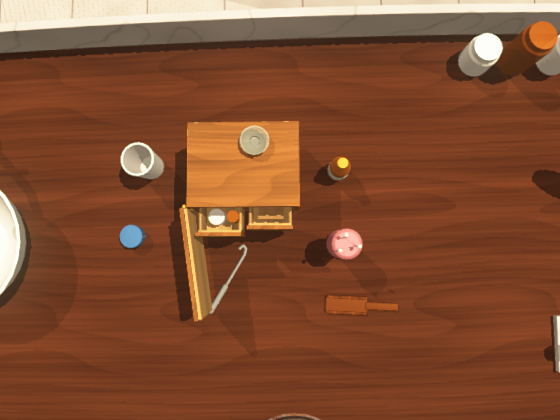

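View pics/scene0.png

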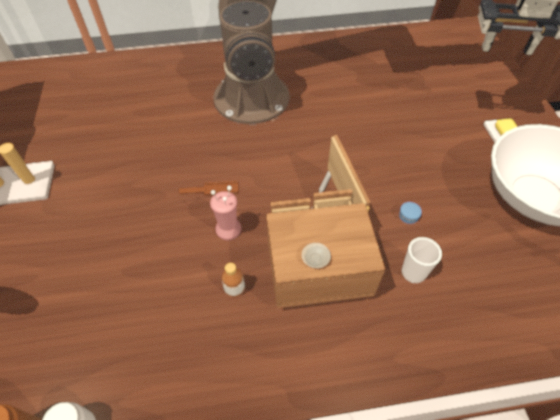

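The top view shows the cabinet top at about (187–300, 122–207). The drawers are out at (200–245, ~235) and (250–293, ~229). The open door runs from (184,207) to (205,319). Next I'll zoom in and measure.

Run:
```python
from h import *
a=cv2.imread('pics/top0.png')[110:330,170:370]
cv2.imwrite('pics/z1.png',cv2.resize(a,None,fx=2.7,fy=2.7,interpolation=cv2.INTER_CUBIC))
b=cv2.imread('pics/scene0.png')[130:310,170:440]
cv2.imwrite('pics/z2.png',cv2.resize(b,None,fx=2.9,fy=2.9,interpolation=cv2.INTER_CUBIC))
```

```text
(no output)
```

View pics/z1.png

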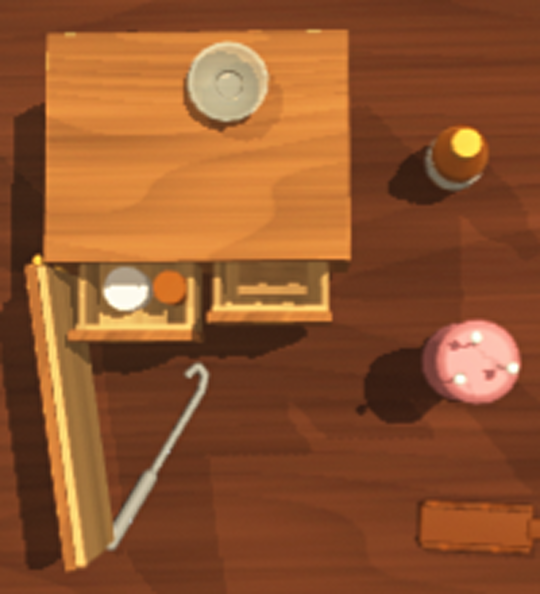

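View pics/z2.png

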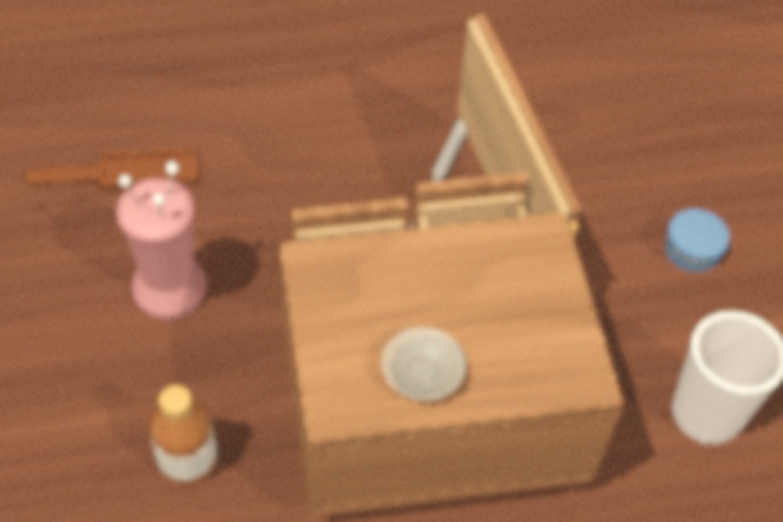

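Run:
```python
from h import *
T=lambda p:(170+p[0]/2.7,110+p[1]/2.7); S=lambda p:(170+p[0]/2.9,130+p[1]/2.9)
for n,a,b,z in [('BR... +x,+y',(46,32),(620,403),.15),('+x,-y',(349,30),(305,440),.15),('-x,-y',(350,261),(282,243),.15),('-x,+y',(44,262),(568,216),.15),
 ('Lface +y',(69,340),(529,173),.133),('Lface -y',(200,339),(417,183),.133),('Rface+y',(209,322),(407,199),.133),('Rface-y',(331,320),(293,211),.133),
 ('door hinge',(27,267),(578,210),.148),('door edge',(68,570),(487,14),.148),]:
    P,g=tri('top',T(a),'scene',S(b)); print(n,np.round(P*1e3),'gap',round(g*1e3,1),'plane top',np.round(onz('top',T(a),z)*1e3),'scene',np.round(onz('scene',S(b),z)*1e3))
for n,a,z in [('holder',(472,362),.12),('horn tip L',(420,525),.01),('hook top',(207,372),.01),('hook bot',(112,548),.01)]: print(n,np.round(onz('top',T(a),z)*1e3))
```

```text
BR... +x,+y [715. 183. 149.] gap 1.4 plane top [715. 183. 150.] scene [715. 182. 150.]
+x,-y [709. -28. 149.] gap 0.0 plane top [709. -28. 150.] scene [710. -28. 150.]
-x,-y [549. -22. 146.] gap 2.6 plane top [548. -23. 150.] scene [552. -21. 150.]
-x,+y [555. 190. 141.] gap 3.8 plane top [554. 186. 150.] scene [561. 189. 150.]
Lface +y [501. 176. 128.] gap 3.7 plane top [500. 173. 133.] scene [504. 177. 133.]
Lface -y [499.  86. 132.] gap 7.9 plane top [499.  82. 133.] scene [500.  90. 133.]
Rface+y [511.  78. 128.] gap 4.3 plane top [510.  75. 133.] scene [514.  79. 133.]
Rface-y [509.  -8. 130.] gap 1.9 plane top [509.  -9. 133.] scene [512.  -8. 133.]
door hinge [551. 200. 143.] gap 0.6 plane top [551. 198. 148.] scene [555. 199. 148.]
door edge [345. 177. 147.] gap 6.0 plane top [345. 173. 148.] scene [346. 179. 148.]
holder [ 477. -107.  120.]
horn tip L [350. -75.  10.]
hook top [474.  90.  10.]
hook bot [338. 169.  10.]
```

Two-view heights agree with the text: cabinet top about 0.147, faces about 0.13, door top about 0.147. The cabinet is yawed about -1.5° with its front plane at x≈0.552. The left drawer is about 53 mm out and the right about 42 mm. The door is at about 1.45 rad. I'll shut the fingers and move in front of the left drawer.

```bash
python3 -m jog '[[22,-43,0,0,0,0.022],[22,-43,0,0,0,0.022],[22,-43,0,0,0,0.022],[22,-43,0,0,0,0.022],[22,-43,0,0,0,0.022],[22,-43,0,0,0,0.022],[22,-43,0,0,0,0.022],[22,-43,0,0,0,0.022],[22,-43,0,0,0,0.022],[22,-43,0,0,0,0.022],[22,-43,0,0,0,0.022],[22,-43,0,0,0,0.022]]' 0 10
```

```text
t: 1.3
eef_pos: [0.4585, 0.1135, 0.2202]
ee_rot: [-3.141, -0.007, -1.579]
force: [0.8, 0.7, -0.3]
width: 0.0015
```

```bash
python3 -m jog '[[0,8,-20,0,0,-0.01],[0,8,-40,0,0,-0.01],[0,2,-40,0,0,0],[0,0,-20,0,0,0],[0,0,0,0,0,0]]'
python3 - <<'E'
from h import *
grab('scene','s1');im=grab('top','t1')
a=cv2.imread('pics/s1.png')[100:310,170:440]; b=im[100:330,150:370]
cv2.imwrite('pics/c1.png',np.hstack([cv2.resize(a,(400,311)),cv2.resize(b,(400,418))[:311]]))
E
```

```text
t: 1.8
eef_pos: [0.461, 0.1227, 0.0972]
ee_rot: [-3.138, -0.006, -1.614]
force: [-0.5, 0.2, 1.4]
width: 0.0001
```

View pics/c1.png

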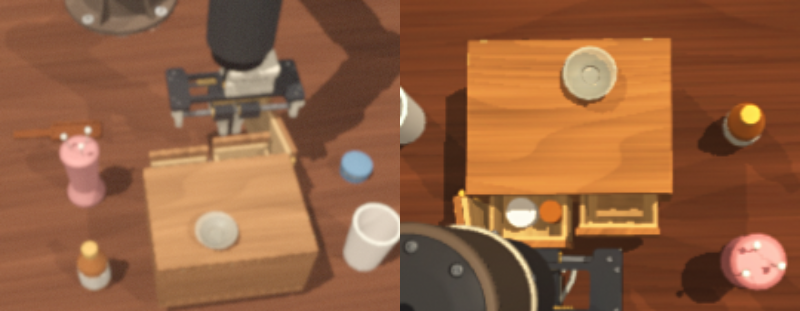

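The fingers are in front of the left drawer, clear of the door and the drawer contents. Now I push.

```bash
python3 -m jog '[[12,3,2,0,0,0.01],[12,2,0,0,0,0],[8,0,0,0,0,0],[8,0,0,0,0,0],[8,0,0,0,0,0],[8,0,0,0,0,0],[8,0,0,0,0,0],[5,0,0,0,0,0]]'; python3 -m jog '[[4,0,0,0,0,0],[4,0,0,0,0,0]]'
```

```text
t: 2.7
eef_pos: [0.5385, 0.1302, 0.1065]
ee_rot: [-3.131, -0.001, -1.601]
force: [-2.7, -0.6, 0.8]
width: 0.0008
t: 2.9
eef_pos: [0.5442, 0.1296, 0.106]
ee_rot: [-3.137, -0.003, -1.602]
force: [-32.7, 9.0, 20.9]
width: 0.0007
```

Contact with the stop at TCP x≈0.543. I'll back off, then do the right drawer.

```bash
python3 -m jog '[[-5,0,0,0,0,0],[-20,0,0,0,0,0],[-30,-10,0,0,0,0],[-30,-30,0,0,0,0],[-5,-40,0,0,0,0],[0,-17,-3,0,0,0],[0,0,0,0,0,0]]'
```

```text
t: 3.6
eef_pos: [0.4541, 0.0328, 0.1043]
ee_rot: [-3.129, 0.002, -1.598]
force: [0.8, 0.2, 0.4]
width: 0.0005
```

```bash
python3 -m jog '[[12,1,0,0,0,0],[12,0,0,0,0,0],[10,0,0,0,0,0],[10,0,0,0,0,0],[8,0,0,0,0,0],[8,0,0,0,0,0],[8,0,0,0,0,0],[6,0,0,0,0,0]]'; python3 -m jog '[[4,0,0,0,0,0]]';python3 -m jog '[[2,0,0,0,0,0]]'
```

```text
t: 4.4
eef_pos: [0.5358, 0.036, 0.1041]
ee_rot: [-3.129, 0.001, -1.596]
force: [-1.0, -0.6, 1.0]
width: 0.0003
t: 4.5
eef_pos: [0.5403, 0.036, 0.1039]
ee_rot: [-3.129, 0.001, -1.597]
force: [-2.0, -0.1, 1.3]
width: 0.0006
t: 4.6
eef_pos: [0.5421, 0.0359, 0.1038]
ee_rot: [-3.131, 0.001, -1.597]
force: [-8.4, 3.4, 6.5]
width: 0.001
```

```bash
python3 -m jog '[[1.5,0,0,0,0,0],[-5,0,0,0,0,0],[-25,0,0,0,0,0],[-30,0,5,0,0,0],[-30,0,40,0,0,0],[-10,20,45,0,0,0],[0,45,20,0,0,0],[0,45,0,0,0,0],[0,45,0,0,0,0],[0,45,0,0,0,0],[0,45,0,0,0,0],[0,0,0,0,0,0]]'
python3 - <<'E'
from h import *
print(status.get_state()['q'])
a=grab('scene','s2')[130:310,200:430];b=grab('top','t2')[110:330,170:370]
cv2.imwrite('pics/c2.png',np.hstack([cv2.resize(a,(400,313)),cv2.resize(b,(400,440))[127:440]]))
cv2.imwrite('pics/c2.png',np.hstack([cv2.resize(a[20:120,20:210],(400,210)),cv2.resize(b[60:165],(400,210),interpolation=cv2.INTER_CUBIC)]))
E
```

```text
t: 5.8
eef_pos: [0.4369, 0.2907, 0.2218]
ee_rot: [-3.121, 0.016, -1.6]
force: [0.2, -0.7, -1.0]
width: 0.0007
[ 0.96823413  0.09767289 -0.34746645  0.01016211 -1.10134498  0.56845692]
```

View pics/c2.png

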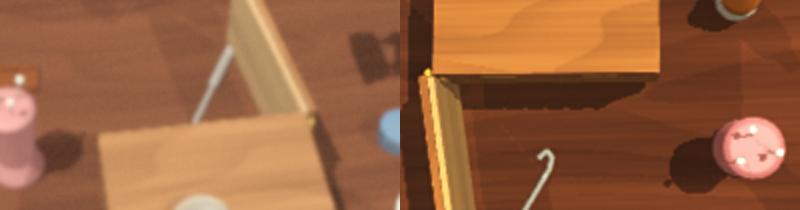

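Both drawers look home: the front edge is a straight line, and the door, hook and holder are unmoved. I'll zoom in to check they are flush.

Run:
```python
from h import *
b=cv2.imread('pics/t2.png')[195:220,180:305]
cv2.imwrite('pics/c3.png',cv2.resize(b,None,fx=6.2,fy=12,interpolation=cv2.INTER_NEAREST))
# shapes of the unmoved door, before and after
for z,P in[(.15,(.5545,.186,.15)),(.15,(.549,-.0225,.15)),(.133,(.5535,.148,.133)),(.133,(.55,.015,.133)),(.045,(.5535,.148,.045)),(.045,(.55,.015,.045))]: print(P,proj('top',P))
```

```text
(0.5545, 0.186, 0.15) [186.3820446  206.64953926]
(0.549, -0.0225, 0.15) [299.26811626 206.28133537]
(0.5535, 0.148, 0.133) [208.51926328 207.31773369]
(0.55, 0.015, 0.133) [279.08882148 207.08647094]
(0.5535, 0.148, 0.045) [216.43201771 210.69573259]
(0.55, 0.015, 0.045) [280.21377547 210.49994888]
```

View pics/c3.png

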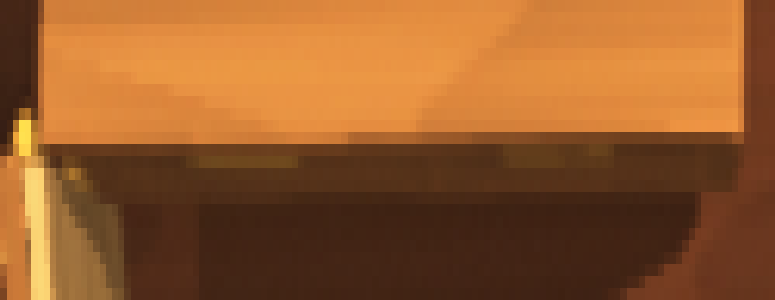

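Flush: there is no lit drawer edge in front of the front plane (rows 206–211). Now to the outer side of the door, turning the fingers' flat side to it.

```bash
python3 -m jog '[[-4,-5,0,0,0,-0.145],[-4,-5,0,0,0,-0.145],[-4,-5,0,0,0,-0.145],[-4,-5,0,0,0,-0.145],[-4,-5,0,0,0,-0.145],[-4,-5,0,0,0,-0.145],[-4,-5,0,0,0,-0.145],[-4,-5,0,0,0,-0.145],[-4,-5,0,0,0,-0.145],[-4,-5,0,0,0,-0.145],[0,0,0,0,0,0]]'
```

```text
t: 7.0
eef_pos: [0.394, 0.2212, 0.2225]
ee_rot: [-3.125, 0.019, -3.104]
force: [-0.5, -0.0, -0.1]
width: 0.0001
```

```bash
python3 -m jog '[[0,6,-20,0,0,0.04],[0,4,-35,0,0,0.03],[0,0,-35,0,0,0],[0,0,-25,0,0,0],[0,0,0,0,0,0]]'; python3 -m jog '[[0,-8,0,0,0,0],[0,-8,0,0,0,0],[0,-8,0,0,0,0],[0,-6,0,0,0,0]]'
```

```text
t: 7.5
eef_pos: [0.3958, 0.229, 0.1071]
ee_rot: [-3.132, 0.025, -3.012]
force: [0.2, 0.2, -0.3]
width: 0.0009
t: 7.9
eef_pos: [0.3976, 0.1978, 0.1109]
ee_rot: [-3.135, 0.03, -3.006]
force: [-0.4, 0.8, 0.6]
width: 0.0002
```

Run:
```python
import numpy as np
C=np.array([553,186.]);f=lambda t:(lambda p:C+155*np.array([np.cos(p),np.sin(p)])+24*np.array([np.sin(p),-np.cos(p)]))(-1.596-t)
for t in np.arange(1.45,-.01,-.0725): print(round(t,3),np.round(f(t)),np.round(f(t-.0725)-f(t),1),round(-1.596-t,3))
```

```text
1.45 [396. 195.] [ -0.2 -11.4] -3.046
1.378 [396. 184.] [  0.6 -11.4] -2.974
1.305 [397. 172.] [  1.4 -11.3] -2.901
1.232 [398. 161.] [  2.2 -11.2] -2.828
1.16 [400. 150.] [  3. -11.] -2.756
1.088 [403. 139.] [  3.8 -10.7] -2.684
1.015 [407. 128.] [  4.6 -10.4] -2.611
0.942 [412. 118.] [  5.3 -10.1] -2.538
0.87 [417. 108.] [ 6.  -9.6] -2.466
0.797 [423.  98.] [ 6.7 -9.2] -2.394
0.725 [430.  89.] [ 7.4 -8.7] -2.321
0.652 [437.  80.] [ 8.  -8.1] -2.248
0.58 [445.  72.] [ 8.5 -7.5] -2.176
0.507 [454.  65.] [ 9.1 -6.9] -2.104
0.435 [463.  58.] [ 9.5 -6.2] -2.031
0.362 [472.  52.] [ 9.9 -5.5] -1.958
0.29 [482.  46.] [10.3 -4.8] -1.886
0.217 [492.  41.] [10.6 -4. ] -1.814
0.145 [503.  37.] [10.9 -3.2] -1.741
0.072 [514.  34.] [11.1 -2.4] -1.668
-0.0 [525.  32.] [11.3 -1.6] -1.596
```

```bash
python3 -m jog '[[0,-11,-3,0,0,0.04],[0,-11,-2,0,0,0.07],[1,-11,0,0,0,0.07],[2,-11,0,0,0,0.07],[3,-11,0,0,0,0.07],[4,-11,0,0,0,0.07]]'
```

```text
t: 8.5
eef_pos: [0.4097, 0.1299, 0.1111]
ee_rot: [-3.141, 0.041, -2.6]
force: [-0.1, 0.2, -0.7]
width: 0.0004
```

Run:
```python
from h import *
print(status.get_state()['force'])
a=grab('scene','s4')[100:310,190:430]
cv2.imwrite('pics/c4.png',cv2.resize(a,(560,490),interpolation=cv2.INTER_CUBIC))
```

```text
[-0.10529355  0.19206855 -0.71952804]
```

View pics/c4.png

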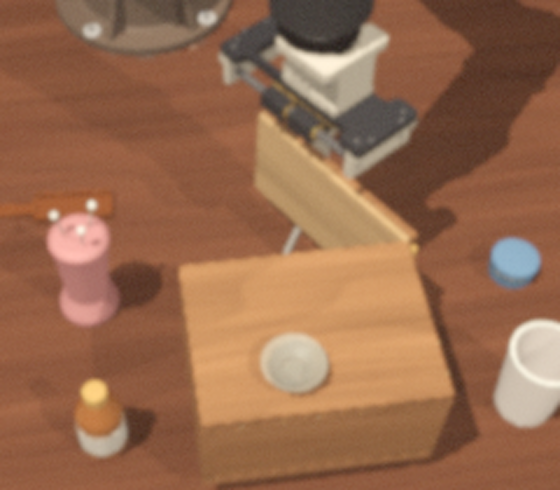

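The door follows the fingers: free edge now at about (262,118) in the crop, with nothing else touched. I'll continue round.

```bash
python3 -m jog '[[5,-10,-1,0,0,0.07],[5,-10,-1,0,0,0.07],[6,-10,-1,0,0,0.07],[7,-9,-1,0,0,0.07],[7,-9,0,0,0,0.07],[8,-8,0,0,0,0.07],[9,-7,0,0,0,0.07]]'
```

```text
t: 9.25
eef_pos: [0.4589, 0.0633, 0.1122]
ee_rot: [-3.14, 0.051, -2.093]
force: [-1.2, 1.1, -0.3]
width: 0.0007
```

```bash
python3 -m jog '[[9,-6,-1,0,0,0.07],[10,-5,-1,0,0,0.07],[10,-5,-1,0,0,0.07],[10,-4,-1,0,0,0.07],[9,-3,0,0,0,0.06],[5,-1,0,0,0,0.06]]'; python3 -m jog '[[4,0,0,0,0,0.05]]'
```

```text
t: 9.85
eef_pos: [0.514, 0.0362, 0.1119]
ee_rot: [-3.137, 0.054, -1.682]
force: [-0.6, -0.3, 0.0]
width: 0.0007
t: 9.95
eef_pos: [0.5182, 0.0357, 0.1123]
ee_rot: [-3.137, 0.054, -1.631]
force: [-0.0, 0.5, 0.1]
width: 0.0007
```

```bash
python3 -m jog '[[4,0,0,0,0,0.03]]'; python3 -m jog '[[3,0,0,0,0,0]]'; python3 -m jog '[[2,0,0,0,0,0]]'
```

```text
t: 10.05
eef_pos: [0.5224, 0.0353, 0.1129]
ee_rot: [-3.136, 0.055, -1.6]
force: [-0.7, -0.4, -0.2]
width: 0.0004
t: 10.15
eef_pos: [0.5256, 0.0351, 0.1134]
ee_rot: [-3.136, 0.055, -1.601]
force: [-0.7, -1.3, -0.2]
width: 0.0008
t: 10.25
eef_pos: [0.5278, 0.035, 0.1138]
ee_rot: [-3.135, 0.055, -1.602]
force: [-1.7, 0.2, -0.8]
width: 0.0004
```

```bash
python3 -m jog '[[2,0,-1,0,0,0]]'; python3 -m jog '[[1.5,0,-1,0,0,0]]'
```

```text
t: 10.35
eef_pos: [0.5279, 0.0346, 0.1128]
ee_rot: [-3.139, 0.055, -1.604]
force: [-12.2, 2.7, 9.2]
width: 0.0004
t: 10.45
eef_pos: [0.5277, 0.0343, 0.1118]
ee_rot: [-3.141, 0.054, -1.605]
force: [-6.5, 1.5, 4.5]
width: 0.0005
```

Hard stop at x≈0.528, which is the drawer contact position less the 14 mm door. I'll retreat and check.

```bash
python3 -m jog '[[-5,0,0,0,0,0],[-20,0,0,0,0,0],[-30,0,10,0,0,0],[-30,10,40,0,0,0],[-10,20,40,0,0,0],[0,45,10,0,0,0],[0,45,0,0,0,0],[0,45,0,0,0,0],[0,45,0,0,0,0],[0,45,0,0,0,0],[0,30,0,0,0,0],[0,0,0,0,0,0]]'
python3 - <<'E'
from h import *
a=grab('scene','s5')[130:310,200:450];b=grab('top','t5')
o=cv2.imread('pics/t2.png')
z=cv2.resize(b[195:235,170:310],(700,300),interpolation=cv2.INTER_NEAREST)
w=np.hstack([cv2.resize(a,(350,260)),cv2.resize(b[110:330,110:406],(350,260))])
cv2.imwrite('pics/c5.png',np.vstack([z,w]))
T=lambda p:(170+p[0]/5,195+p[1]/7.5)
E
```

```text
t: 11.65
eef_pos: [0.4265, 0.3302, 0.2201]
ee_rot: [-3.13, 0.067, -1.616]
force: [-0.5, -0.6, -0.9]
width: 0.0005
```

View pics/c5.png

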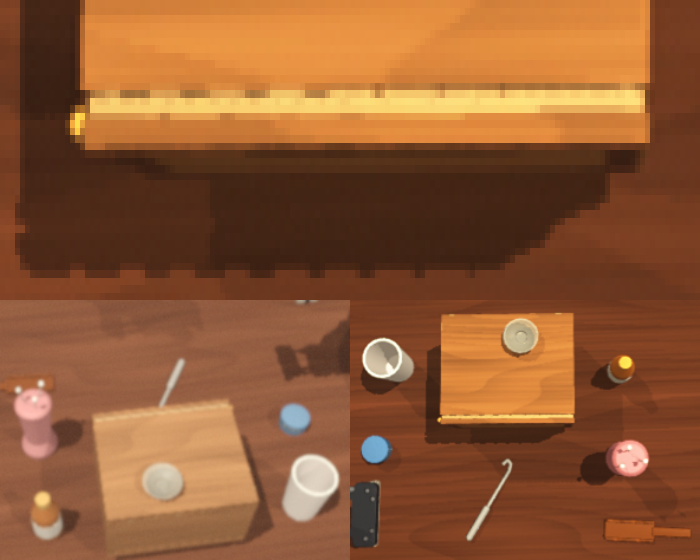

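The door's edge strip is parallel to the cabinet front at both ends, with no gap. The hook, holder, pillbox, horn, tray, bottle and tumbler are where they were, and the arm is clear. Handing in.

```bash
python3 -c "
from station import workorder
print(workorder.job_done())"
```

```text
the job is handed in; nothing more can be done
None
```

Both drawers were pushed fully home with the shut fingertips, left then right. Only then was the door pushed round until it was shut. The job was handed in at about 12 s on the robot's clock.

**Last checks**
- **Drawers:** Each stopped firmly, the left at TCP x of about 0.543 and the right at about 0.541. In the top view no drawer edge stood in front of the cabinet's front plane. The left drawer's stop was pressed harder than needed, with about 33 N on the fingers in x and about 40 N in all. That is far below the wrist limit.
- **Door:** It stopped at x of about 0.528, within 1 mm of where the right drawer's stop less the door's 14 mm puts it. In the last top view its edge lay parallel to the cabinet front, with no gap at either end.
- **Loose things:** By eye, the hook, holder, pillbox, horn, tray, bottle and tumbler looked unmoved in the last scene and top pictures. I did not measure their positions again.
- **Arm:** It was clear of everything at hand-in.

No check failed or disagreed. The first two-view measurements were a few millimetres apart, up to 8 mm at one drawer corner, so I relied on contact force to find the ends of travel.

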